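# Free the spirit level and stand it on the plate

## Robot

A 6-joint arm with a two-finger parallel gripper is mounted at the origin on a cart in front of the work surface, level with it; the furniture and walls round the work are solid. World frame = base frame: x ahead of the robot, y to its left, z up, the work surface at z = 0. Lengths are in m, angles in rad, forces in N, time in s.
With the tool pointing down it reaches from about 0.275 to 0.875 m from the base axis. Payload 12.5 kg.
Tool frame: the origin (TCP) lies on the centre line of the jaws, within the pads' length; the fingertips stand r.finger_overhang ahead of it and the grasp point (between the pads) lies 3 mm ahead of it (r.finger_overhang is the distance from the TCP to the fingertips, in m); z points along the fingers, y is the line along which they close (so a half turn about z gives the same grasp; the last joint's range is limited). The gripper opens to 85 mm and grips with 20 to 120 N. Pads are 22 mm wide; open, the fingers measure 114 mm over their backs; the gripper's body (76 mm by 85 mm) begins 54 mm behind the grasp point. The pads swing forward as they close: fully open they stand 13 mm farther back than shut.
Start: joints at [1.263, 0.351, 1.652, -0, 1.139, -0.085], TCP at [0.121, 0.536, 0.253] pointing down, gripper open.
Joint ranges: [-2.75, 2.75], [-0.79, 2.1], [0.01, 2.65], [-1.57, 4.71], [0.07, 3.14], [-2.87, 2.87]. Speed limits (rad/s): [2.22, 2.22, 2.79, 3.14, 3.14, 3.14].

## Interface

Orientations are given as a unit quaternion [x, y, z, w].
In Python, from cell import r, optics gives the robot as it stands. The module is installed in compiled form; this text tells all that it offers. Calls block until the motion is done:
- r.move_to(position, orientation): joint-space move of the TCP to a pose.
- r.move_linear(position, rot=None, vel=0.15): straight line of the TCP; rot=None keeps the orientation; vel is the mean speed in m/s.
- r.set_joints(angles): joint-space move.
- r.set_gripper(opening, squeeze=None): opening from 0.0 (shut) to 1.0 (fully open); squeeze is the grip in N (None keeps the last); returns when the fingers have stopped.
- r.sleep(seconds).
- r.inverse_kinematics(position, orientation): joint angles nearest the present ones, or None.
- optics.get_image(name): name is "scene" or "top" or "wrist"; returns a dict with "pixels" (480x640x3 uint8, red, green, blue), "depth" (480x640 float32, m along the optical axis (not along the pixel's ray), 0 where there is no reading), "fx", "fy", "cx", "cy" (pixels), "camera_from_world" (4x4, takes a point from world to camera coordinates); the wrist camera has in their place "mount" (4x4, takes a point from camera to tool coordinates, whose origin is the TCP and whose axes are the flange's). Camera axes: x right, y down, z forward; pixel columns grow to the right and rows downward; lengths in m; the calibration is good to about 2 mm. A picture is of the moment at which its call begins: read the wrist's pose just before it.
A pose or a line that the arm cannot do raises r.PlanningError and nothing moves.
- r.hand_in(): hands the job in; it is judged then, once.
Readings, each from a call of its own:
- r.current_t(): time.
- r.current_q(): joint angles.
- r.current_qvel(): joint speeds.
- r.current_effort(): joint torques, N m.
- r.current_tool_pos(): TCP position.
- r.current_ee_rot(): TCP orientation.
- r.current_contact_force(): force on the tool from outside, world axes, zero at the start.
- r.current_torque(): the same for the moment, N m.
- r.current_opening(): opening from 0.0 (shut) to 1.0 (fully open).
- r.current_finger_force(): force on a finger pad.
Only numpy, scipy, OpenCV 4.12 (cv2) and the standard library are available. Lean on these libraries where they do the work, as an engineer would, in place of code of your own. Each camera call takes 0.05 s, during which the arm holds its last target. There are 200 camera calls.

## Task

The small spirit level is wedged snugly between the two flat cartons, so fingers do not fit beside it. Push it endways along the bench, out of the gap, until part of it stands clear of the cartons, then pick it up there and set it down in the middle of the dark steel surface plate, vial up and lying along the plate's length. Leave the two cartons where they stand.

Things in the scene. Friction and masses are not known exactly. Their poses are not given: they have to be found in the camera images.
- spirit_level: loose box-shaped aluminium spirit level, black end caps, small green vial in its top; 110 (x), 42 (y), 44 (z, up) mm, 0.2-0.45 kg. Origin: centre of its underside. Stands on the bench in the gap between the cartons, 1 mm play each side, ends 2 to 8 mm beyond the cartons. Slides along x when pushed on an end; bench clear 120 mm past both ends. x points away from the robot, within 20 deg.
- carton_left: flat brown carton full of screws (1.5 kg, loose), 100 mm along the gap (its x), 150 mm across (its y), 45 mm high, on the level's +y side. Origin: centre of its underside. A copper elbow (51 mm, 22 mm high) lies on top of its outer half.
- carton_right: the same carton on the level's -y side; the gap between the two is 44 mm wide. A roll of tape (63 mm, 19 mm high) lies on top of its outer half.
- plate_center (a point): centre of the top face of the surface plate: a fixed dark flat steel slab, 180 mm long (x axis of this point), 120 mm wide (y), its top 20 mm above the bench and level. It lies to the left or to the right of the cartons; a light and orange tool case (100 mm high) is on the other side.
Mind the look-alikes: they are no part of the job. Of the things that look like the spirit_level, the largest one is meant.

How it is judged:
On the way:
1. the spirit level has been slid at least 20 mm out of its place along the bench, still standing on it (distance of spirit_level from where it was at the start of the episode above 0.02 m and height (world z) of spirit_level below 0.008 m and angle between spirit_level's own z axis and vertical below 0.15 rad), for 0.2 s.
At the end, for the whole second after the job is handed in: The spirit level rests, released, on the surface plate, vial up, its centre within 25 mm of the plate's centre and its length within 15 degrees of the plate's length (either way round); neither carton has moved more than 30 mm (horizontal distance between spirit_level and plate_center below 0.025 m and z of spirit_level in the frame of plate_center between -0.004 and 0.004 m and angle between spirit_level's own z axis and vertical below 0.1 rad and angle between the x axis of spirit_level and the x axis of plate_center, either way round below 0.26 rad and linear speed of spirit_level below 0.02 m/s); the robot touches nothing.
It fails at once if a carton is shoved more than 30 mm from where it stood (distance of any of carton_left, carton_right from where it was at the start of the episode above 0.03 m).
It also fails if it takes over 54 s, if anything falls off the work surface, if the arm or the gripper's body presses on something with over 40 N, if the wrist force passes 120 N, or if a joint passes its speed limit or range.

## Working session

There is one attempt and no reset: what is moved stays moved. The work goes in short steps, each a Python script; the robot and the scene stay as the last script left them, time stands still between calls to the robot, and variables do not carry over. Pictures are saved under pics/ and viewed, at most 10 in all, crops included, and the job is handed in when it is done.

```bash
mkdir -p pics
python3 - <<'E'
from cell import r, optics
import cv2,numpy as np
for n in("top","scene"):
    d=optics.get_image(n); cv2.imwrite(f"pics/{n}0.png",d["pixels"][:,:,::-1]); np.savez(f"{n}0.npz",**d)
    print(n,d["fx"],d["cx"],d["cy"],np.round(d["camera_from_world"],3).tolist())
print(r.finger_overhang,r.current_t(),r.current_ee_rot())
E
```

```text
top 597.18951947578 327.814365245546 231.15982545811008 [[0.09, -0.996, 0.005, -0.035], [-0.972, -0.089, -0.215, 0.475], [0.215, 0.015, -0.976, 1.531], [0.0, 0.0, 0.0, 1.0]]
scene 481.1847599664247 323.7553124243548 231.82612177549584 [[0.662, -0.749, 0.024, -0.327], [-0.363, -0.348, -0.864, 0.203], [0.656, 0.564, -0.502, 1.0], [0.0, 0.0, 0.0, 1.0]]
0.022 0.1 [ 1.11178079e-01  9.93800349e-01 -5.36367931e-04 -1.14626216e-04]
```

View pics/top0.png

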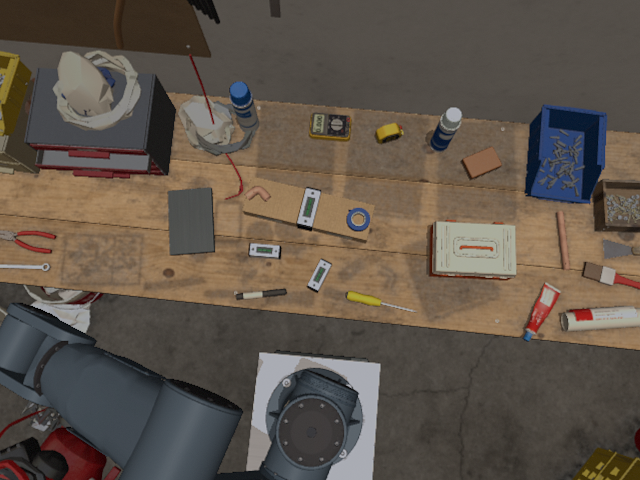

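View pics/scene0.png

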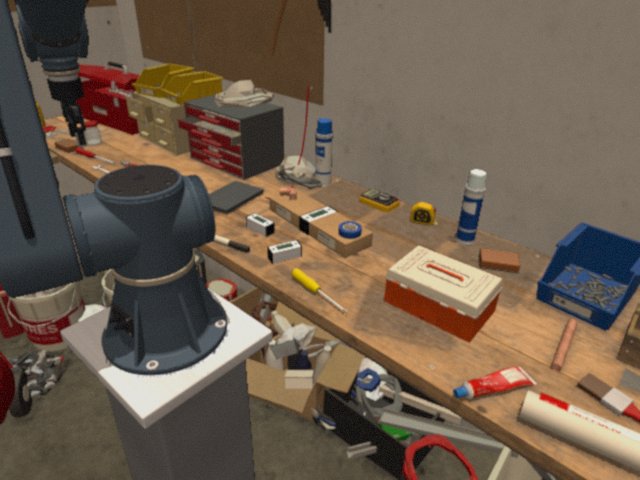

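Candidates for the level in the top view are (310,208) between the cartons, (265,251) and (319,275). The largest is (310,208), which is also the one wedged, so I choose it. The plate is the dark slab at (191,221). The elbow is at (258,193) and the tape at (358,219).

```bash
cat > h.py <<'E'
import numpy as np,cv2
def ray(d,uv,z):
    T=np.array(d["camera_from_world"]);R=T[:3,:3];c=-R.T@T[:3,3]
    uv=np.atleast_2d(uv).astype(float)
    v=np.c_[(uv[:,0]-d["cx"])/d["fx"],(uv[:,1]-d["cy"])/d["fy"],np.ones(len(uv))]@R
    return c+v*((z-c[2])/v[:,2])[:,None]
def big(m):
    cs,_=cv2.findContours(m.astype(np.uint8),cv2.RETR_EXTERNAL,cv2.CHAIN_APPROX_NONE)
    return max(cs,key=cv2.contourArea)
def rect(d,m,z):
    p=ray(d,big(m)[:,0,:],z)[:,:2]
    (c,s,a)=cv2.minAreaRect((p*1000).astype(np.float32))
    if s[0]<s[1]: s=s[::-1];a+=90
    a=(a+90)%180-90
    return np.array(c)/1000,s,a   # centre, (long,short) mm, long-axis angle deg
E
python3 - <<'E'
from h import *
d=dict(np.load("top0.npz"));im=d["pixels"];hsv=cv2.cvtColor(im,cv2.COLOR_RGB2HSV)
def win(m,x0,x1,y0,y1):
    o=np.zeros_like(m);o[y0:y1,x0:x1]=m[y0:y1,x0:x1];return o
low=hsv[...,1]<75
black=hsv[...,2]<60
lv=cv2.morphologyEx(win(low|black,290,328,178,234).astype(np.uint8),cv2.MORPH_OPEN,np.ones((3,3)))
print("level",rect(d,lv,.044))
pl=win(low&(hsv[...,2]<110),155,228,175,268); pl=cv2.morphologyEx(pl.astype(np.uint8),cv2.MORPH_OPEN,np.ones((5,5)))
print("plate",rect(d,pl,.020))
for n,w in(("dec1",(240,290,235,265)),("dec2",(300,340,253,296))): print(n,rect(d,cv2.morphologyEx(win(low|black,*w).astype(np.uint8),cv2.MORPH_OPEN,np.ones((3,3))),.03))
vis=im.copy(); vis[lv>0]=vis[lv>0]//2+[127,0,0]; vis[pl>0]=vis[pl>0]//2+[0,127,0]
a=im[165:300,155:390];b=vis[165:300,155:390]
cv2.imwrite("pics/crop1.png",np.vstack([cv2.resize(q,None,fx=2.2,fy=2.2,interpolation=2)for q in(a,b)])[:600,:,::-1].astype(np.uint8))
E
```

```text
level (array([0.53611273, 0.06608967]), (115.3704833984375, 43.62412643432617), -8.439994812011719)
plate (array([0.47921124, 0.38201083]), (180.68218994140625, 121.34766387939453), 10.195117950439453)
dec1 (array([0.41272256, 0.17144414]), (84.64604949951172, 39.34537887573242), -88.90291488170624)
dec2 (array([0.36071228, 0.02165275]), (84.51373291015625, 34.28082275390625), -21.164466857910156)
```

View pics/crop1.png

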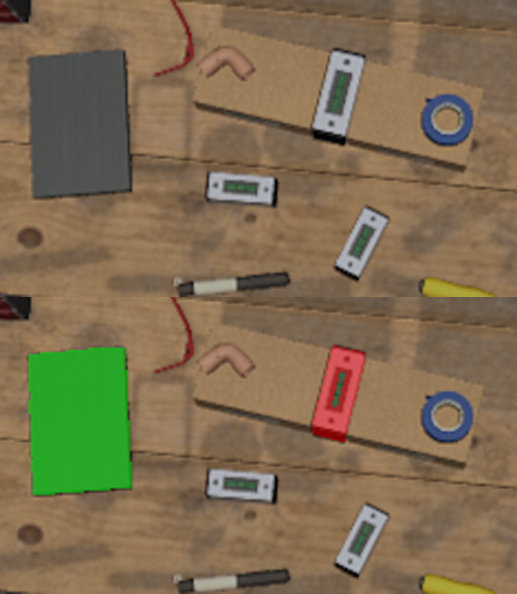

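The crop confirms it: the level at (338,95) is the largest, seated between the cartons, with its near end cap visible. The mask includes that near face, so the length reads about 5 mm long. Next I look at it from the wrist.

```bash
cat >> h.py <<'E'
from scipy.spatial.transform import Rotation as Ro
def quat(deg): # tool down, jaws closing across a part whose long axis is at deg
    t=np.radians(180+deg)/2
    return [np.cos(t),np.sin(t),0,0]
def wristcam(r,optics):
    T=np.eye(4);T[:3,3]=r.current_tool_pos();T[:3,:3]=Ro.from_quat(r.current_ee_rot()).as_matrix()
    d=optics.get_image("wrist");d["camera_from_world"]=np.linalg.inv(T@np.array(d["mount"]));return d
E
python3 - <<'E'
from h import *
from cell import r,optics
a=-8.4;u=np.array([np.cos(np.radians(a)),np.sin(np.radians(a))])
c=np.array([.536,.066]);p=c-.10*u
r.move_to([*p,.24],quat(a))
d=wristcam(r,optics);np.savez("w1.npz",**d);cv2.imwrite("pics/w1.png",d["pixels"][:,:,::-1])
r.set_gripper(0.0,60)
print(r.finger_overhang,r.current_opening(),r.current_t(),r.current_tool_pos(),np.round(d["mount"],3).tolist())
E
```

```text
0.022 0.0022326102852927615 2.9167 [0.43707654 0.08059149 0.23999374] [[-0.002, -0.96, -0.28, 0.073], [1.0, -0.001, -0.001, -0.001], [0.001, -0.28, 0.96, -0.121], [0.0, 0.0, 0.0, 1.0]]
```

View pics/w1.png

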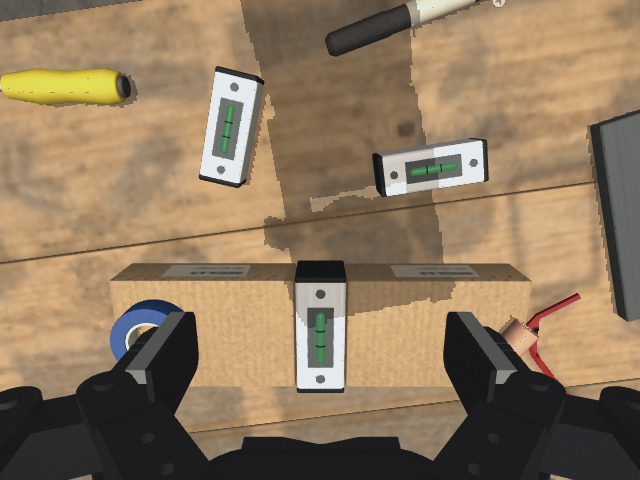

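Wrist view: the level's top face has corners at about (295,281), (346,281), (345,392) and (297,392). It stands square between the cartons, and both small look-alikes are clear of the path. I'll measure it here and push.

Run:
```python
from h import *
from cell import r,optics
d=dict(np.load("w1.npz"))
q=ray(d,[[295,281],[346,281],[345,392],[297,392]],.044)[:,:2]
n=(q[0]+q[1])/2;f=(q[2]+q[3])/2;v=f-n;a=np.degrees(np.arctan2(v[1],v[0]))
print(q.round(4).tolist(),"c",(n+f)/2,np.linalg.norm(v),np.linalg.norm(q[0]-q[1]),"ang",a)
c=(n+f)/2
ck=ray(d,[[112,280],[528,280],[205,387],[445,386]],.045)[:,:2];print("carton top corners",ck.round(3).tolist())
s1=np.degrees(np.arctan2(*(ck[0]-ck[1])[::-1]));print("near edge dir",s1)
```

```text
[[0.4855, 0.0521], [0.4915, 0.093], [0.5952, 0.0785], [0.589, 0.0367]] c [0.54032059 0.0651044 ] 0.10468636582326805 0.04135636001161444 ang -8.20942796306876
carton top corners [[0.463, -0.094], [0.512, 0.239], [0.572, -0.042], [0.601, 0.166]]
near edge dir -98.43548103439076
```

Run:
```python
from h import *
from cell import r,optics
a=-8.3;u=np.array([np.cos(np.radians(a)),np.sin(np.radians(a))]);c=np.array([.5403,.0651])
P=lambda s,z:[*(c+s*u),z]
r.move_to(P(-.095,.12),quat(a))
r.move_linear(P(-.095,.048)); print(r.current_contact_force())
for s in(-.064,-.045,-.02,.006):
    r.move_linear(P(s,.048),vel=.06); print(s,np.round(r.current_contact_force(),1),r.current_tool_pos().round(4) if hasattr(r.current_tool_pos(),'round') else r.current_tool_pos())
r.move_linear(P(-.003,.048)); r.move_linear(P(-.003,.24),vel=.25)
r.set_gripper(1.0)
r.move_to(P(-.02,.24),quat(a))
d=wristcam(r,optics);np.savez("w2.npz",**d);cv2.imwrite("pics/w2.png",d["pixels"][:,:,::-1]);print(r.current_t())
```

```text
[ 0.56626694 -0.41347224  0.48446427]
-0.064 [-1.4  0.3 -0.2] [0.4769 0.0743 0.0479]
-0.045 [-0.6  0.6  0.5] [0.4962 0.0715 0.048 ]
-0.02 [-0.3  0.6 -0.4] [0.5206 0.0679 0.0479]
0.006 [0.2 0.2 0.4] [0.5464 0.0642 0.048 ]
8.6333
```

View pics/w2.png

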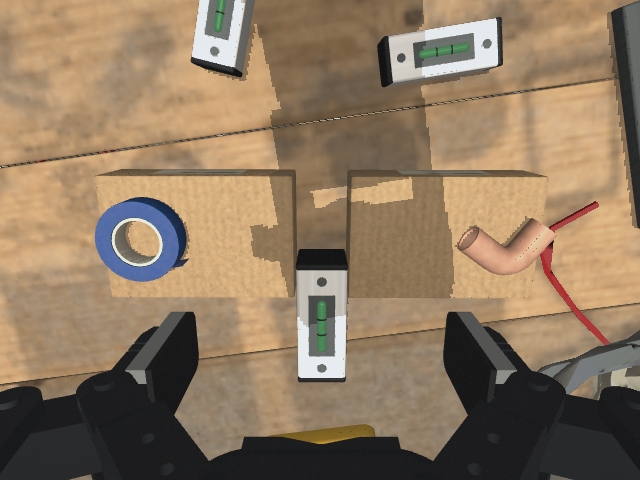

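The push worked. The level's top now runs from row 268 to 381 (columns 297–347), the cartons' far edge is at row 297, and the cartons look unmoved. Next I measure and grasp the part that stands clear.

Run:
```python
from h import *
from cell import r,optics
d=dict(np.load("w2.npz"))
q=ray(d,[[297,268],[347,268],[345,381],[299,381]],.044)[:,:2]
n=(q[0]+q[1])/2;f=(q[2]+q[3])/2;v=f-n;a=np.degrees(np.arctan2(v[1],v[0]));m=(n+f)/2
e=ray(d,[[290,297],[350,297]],.045)[:,:2].mean(0)
u0=np.array([np.cos(np.radians(-8.3)),np.sin(np.radians(-8.3))])
g=(e-m)@u0
print("m",m,np.linalg.norm(v),a,"moved",(m-[.5403,.0651])@u0,"carton edge rel. centre",g)
s=max(0,g+.023)
assert g<0 and abs(a+8.3)<4
p=m+u0*s
r.move_to([*p,.12],quat(a)); r.move_linear([*p,.035],vel=.12); print("f",r.current_contact_force())
r.set_gripper(0.0,60); print("open",r.current_opening(),r.current_finger_force())
r.move_linear([*p,.06],vel=.06); r.move_linear([*p,.16],vel=.15)
print("open",r.current_opening(),r.current_finger_force(),r.current_contact_force(),"s",s,"a",a,r.current_t())
d=optics.get_image("scene");cv2.imwrite("pics/s2.png",d["pixels"][:,:,::-1])
```

```text
m [0.61270628 0.05476548] 0.10474141572049 -8.31739723263779 moved 0.07313973111866262 carton edge rel. centre -0.02756902977122782
f [0.21226226 0.9283403  0.77217098]
open 0.4825644243151458 62.16496467590332
open 0.483904816414929 61.022969484329224 [-0.19888386 -0.11542767 -3.6981227 ] s 0 a -8.31739723263779 12.0083
```

View pics/s2.png

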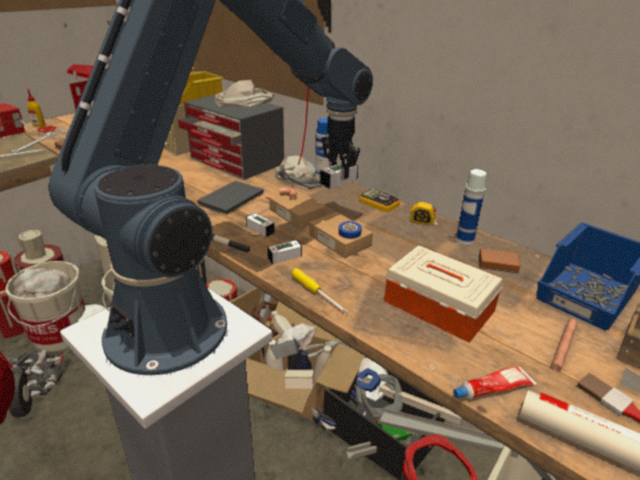

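The level is held at (340,175), clear of the cartons, which still stand in place. I carry it to the plate.

Run:
```python
from h import *
from cell import r,optics
b=10.2;p=[.4792,.382]
r.move_linear([*p,.16],rot=quat(b),vel=.2)
r.move_linear([*p,.062],vel=.12); f0=r.current_contact_force()[2]
z=.062
while z>.051:
    z-=.001; r.move_linear([*p,z],vel=.03); f=r.current_contact_force()[2]
    if f-f0>4: break
print("z",z,f-f0)
r.set_gripper(1.0); r.move_linear([*p,.20],vel=.15)
r.move_to([p[0]-.09,p[1]-.016,.24],quat(b))
d=wristcam(r,optics);np.savez("w3.npz",**d);cv2.imwrite("pics/w3.png",d["pixels"][:,:,::-1]);print(r.current_t())
```

```text
z 0.05499999999999999 8.281883153094286
18.85
```

View pics/w3.png

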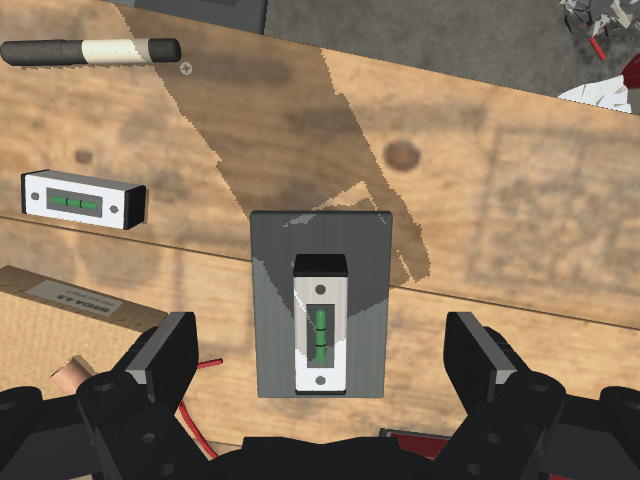

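The level stands on the plate vial up: its top spans (294–348, 276–394) and the plate's corners are (250,212), (392,212), (384,398) and (258,397). A quick numeric check, then hand in.

Run:
```python
from h import *
from cell import r
d=dict(np.load("w3.npz"))
def pose(px,z):
    q=ray(d,px,z)[:,:2];v=q[2]+q[3]-q[0]-q[1];return q.mean(0),np.degrees(np.arctan2(v[1],v[0])),np.linalg.norm(v)/2
L=pose([[294,276],[348,276],[346,394],[295,394]],.064);Pp=pose([[250,212],[392,212],[384,398],[258,397]],.02)
e=np.linalg.norm(L[0]-Pp[0]);print(L,Pp,e)
if e<.012 and abs(L[1]-Pp[1])<6: print(r.hand_in(),r.current_t())
```

```text
(array([0.47947117, 0.38206679]), np.float64(9.93854017805276), np.float64(0.10399743214289114)) (array([0.47750198, 0.38194193]), np.float64(10.173580912292632), np.float64(0.18002582645138054)) 0.0019731473110595615
the job is handed in; nothing more can be done
the job is handed in; nothing more can be done
```

The spirit level is on the surface plate, vial up, and handed in: by the last wrist picture it is about 2 mm from the plate's centre and 0.2° off its length. The cartons looked unmoved in the pictures, though I did not measure them again, and the hand-in call gave no verdict.

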